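# Fit the dressing block on the grinder's bent support bar

### The arm

A 6-joint arm with a two-finger parallel gripper is mounted at the origin on the work surface. World frame = base frame: x ahead of the robot, y to its left, z up, the work surface at z = 0. Lengths are in m, angles in rad, forces in N, time in s.
With the tool pointing down it reaches from about 0.225 to 0.875 m from the base axis. Payload 3.4 kg.
Tool frame: the origin (TCP) lies midway between the tips of the shut fingers; the grasp point (between the pads) lies 19 mm behind it; z points along the fingers, y is the line along which they close (so a half turn about z gives the same grasp; the last joint's range is limited). The gripper opens to 85 mm and grips with 20 to 120 N. Pads are 22 mm wide; open, the fingers measure 114 mm over their backs; the gripper's body (76 mm by 85 mm) begins 54 mm behind the grasp point. The pads swing forward as they close: fully open they stand 13 mm farther back than shut.
Start: joints at [-1.331, 0.276, 1.505, -0, 1.361, -0.121], TCP at [0.203, -0.538, 0.231] pointing down, gripper open.
Joint ranges: [-2.89, 2.89], [-0.75, 2.08], [0.22, 2.7], [-1.18, 4.32], [0.11, 2.71], [-2.7, 2.7]. Speed limits (rad/s): [2.57, 2.57, 3.14, 3.14, 3.14, 3.14].

### API

Orientations are given as a unit quaternion [w, x, y, z].
In Python, from rig import * gives the robot as it stands.
- The arm moves only by the tool apply_moves, never from a script. Its argument "steps" is one flat list of numbers, 4 for each row, row after row: the shift along the world's x, y, z in cm, then the turn about the world's z in degrees. A call has 1 to 8 rows; each row is the pose to reach, as a shift and turn from the pose commanded when the call began; what a row does not reach only later rows make up. A row lasts 1/12 s, in which the tool goes at most 41.7 mm and 7.16 degrees, less where a joint would pass 70% of its speed; a pose out of reach is approached as far as the arm can. A call with a gripper value outside its range is refused whole. "jaw" is the closure in counts, from 0 (fully open) to 255 (shut), set as the call begins (left out, the last holds). The fingers move at their own pace and stop on an object; "newtons" is the grip in N (left out, the last holds). Time passes only in rows, so rows that repeat a pose let the fingers close. It gives the time, the measured TCP pose, the force, the opening and the grip force at its end, in the units of the state.
- get_state(): the state, without advancing time (a new reading comes with each control period).
- get_image(name): name is "side" or "top"; returns the picture (420x560x3 uint8, red, green, blue); there is no depth.
- calibration(name): a dict with "fx", "fy", "cx", "cy" (pixels), "k1" (the pictures are not rectified: a ray, as slopes to the right and down, at radius r is drawn at 1 + k1 r^2 times it, then the intrinsics apply), "xyz" and "rotation" of the camera in the world. Camera axes: x right, y up, looking along -z (the intrinsics and any distortion apply to the point x, -y, -z); pixel columns grow to the right and rows downward; lengths in m; the calibration is good to about 2 mm. A picture is of the moment at which its call begins. calibration takes no time and is no camera call.
- sign_off(): hands the job in; it is judged then, once.
The state is a dict: "clock": time; "qpos": joint angles; "qd": joint speeds; "effort": joint torques, N m; "position": TCP position; "ee_rot": TCP orientation; "contact_force": force on the tool from outside, world axes, zero at the start; "moment": the same for the moment, N m; "width": finger opening in m; "gripper_force": force on a finger pad.
Only numpy, scipy, OpenCV 4.12 (cv2) and the standard library are available. Lean on these libraries where they do the work, as an engineer would, in place of code of your own. Each camera call takes 0.05 s, during which the arm holds its last target. There are 200 camera calls.

### The job

The stone of the wet grinder is to be trued: take the dressing block from the bench, slip its bore over the free end of the bent support bar with the diamond nib on the stone's side, and ease it along the bar, turning it to follow the uneven bend by feel so that it never binds. Bring it gently, fully home against the stop collar without pushing the collar along, and let go of it there, upright. Leave the other things on the bench alone.

Things in the scene. Friction and masses are not known exactly. Their poses are not given: they have to be found in the camera images.
- bar_tip (a point): extreme of the rounded free end of the grinder's support bar, on the bar's axis. The bar is 12 mm round steel, fixed, about 140 mm above the bench. x points straight in along the bar (the way the block goes on), z up. From here the bar runs straight for 55 mm, then comes the bend, 171 mm long, then the straight cross bar to bar_home. The end may stand 1 mm higher or lower than the cross bar.
- bar_home (a point): point on the cross bar's axis where the centre of the bore stands when the block touches the stop collar. x points along the bar to the collar (its face is 14 mm further on), y away from the stone, z up. The bend ends 17 to 65 mm (the collar is set by hand) before this point. The stone's rim is 65 mm from the bar's axis at -y, so the fingers fit. The collar is a steel ring held by a thumb screw: it slips at 12 N.
- support_bar: the bent bar; origin on the bench below the cross bar, x along the cross bar as in bar_home, z up. Seen from above, going in, the bend turns left by about 70 degrees (30 to 110), with a radius of 140 mm on average; but it is bent by hand and uneven, here sharper, there flatter, so its line strays several mm from an even arc between its ends. Hold the load between block and bar below 15 N on the bend (25 N elsewhere); a block that runs free needs under 2 N.
- dresser_bore (a point): centre of the bore of the dressing block, a loose aluminium block standing upright on the bench: 28 mm long (x, along the bore), 34 mm wide (y), 58 mm tall; this point is 30 mm above its underside and 28 mm below its top. Bore 14.6 mm, straight through. About 0.10 to 0.21 kg. Grip the flat sides of its upper half, across the width.
- dresser_nib (a point): point of the block's diamond nib, a 10 mm steel stub out of the -y side, 24 mm proud and 19 mm below the bore; a black 14 mm screw head stands 17 mm out of the +y side at the same height. On the bar the block's axes agree with the bar's: x inwards, the nib towards the stone.
- dresser: the dressing block, origin at the centre of its underside, axes as for dresser_bore.
- chisel: bystander: wooden-handled chisel, 260 mm, lying on the bench.
- ear_defenders: bystander: black ear defenders, 150 mm wide, lying on the bench.
- offcut: bystander: plywood offcut, 110 x 60 x 24 mm.
- grading_stone: bystander: grey grading stone, 75 x 50 x 30 mm.

How it is judged:
By the outcome, as a careful person would: the job done as asked, in the order asked, and still so for the second after the job is handed in, with the robot touching nothing.
It also fails if it takes over 72 s, if anything falls off the work surface, if the arm or the gripper's body presses on something with over 40 N, if the wrist force passes 120 N, or if a joint passes its speed limit or range.

## Working session

There is one attempt and no reset: what is moved stays moved. The work goes in short steps, Python scripts to look and compute and a tool call to move; the robot and the scene stay as the last step left them, time stands still between calls to the robot, and variables do not carry over. Pictures are saved under pics/ and viewed, at most 10 in all, crops included, and the job is handed in when it is done.

Besides the shell and the picture viewer there is one more tool, called after "Emit:" as name(argument=value, ...) on one line, values as JSON. apply_moves: Moves the arm, as the interface text tells. Its arguments: {"type":"object","properties":{"steps":{"type":"array","items":{"type":"number"}},"jaw":{"type":"number"},"newtons":{"type":"number"}},"required":["steps"]}

```bash
mkdir -p pics; ls; python3 - <<'E'
from rig import *
import cv2
print(get_state())
for n in("side","top"):
    im=get_image(n); cv2.imwrite(f"pics/{n}0.png",im[:,:,::-1]); print(n,calibration(n))
E
```

```text
pics
{'clock': 0.0, 'qpos': array([-1.33100510e+00,  2.76600707e-01,  1.50614556e+00,  2.20611109e-05,
        1.36071337e+00, -1.20994941e-01]), 'qd': array([ 0.00073775,  0.00167625,  0.00267623, -0.00172686, -0.00105564,
       -0.00039768]), 'effort': array([-1.94870256e-03, -4.16775692e+01, -2.45807683e+01, -3.41001714e-04,
        1.11053512e-02,  8.62497615e-06]), 'position': array([ 0.20285697, -0.53745251,  0.23043152]), 'ee_rot': array([-9.32483182e-04,  9.83773229e-01,  1.79413940e-01, -4.46480619e-05]), 'contact_force': array([-0.50469818, -0.90897252,  0.13760202]), 'moment': array([-0.00840585, -0.02278713,  0.04467335]), 'gripper_force': 0.0, 'width': 0.08556880007345159}
side {'fx': 489.2214202171321, 'fy': 489.2214202171321, 'cx': 281.1844082548037, 'cy': 208.92450190766294, 'k1': 0.009703750907634952, 'xyz': array([0.25173969, 0.8157924 , 0.99244699]), 'rotation': array([-0.17482252, -0.0721226 ,  0.34745686,  0.91842754])}
top {'fx': 443.2471075281795, 'fy': 443.2471075281795, 'cx': 275.65176054559464, 'cy': 200.71032564753742, 'k1': 0.03072920334509792, 'xyz': array([0.44295875, 0.07668475, 1.13102284]), 'rotation': array([ 0.71426052,  0.04374973, -0.04931116, -0.69676845])}
```

View pics/side0.png

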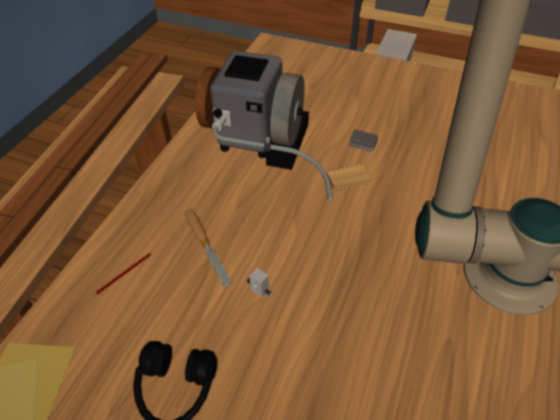

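View pics/top0.png

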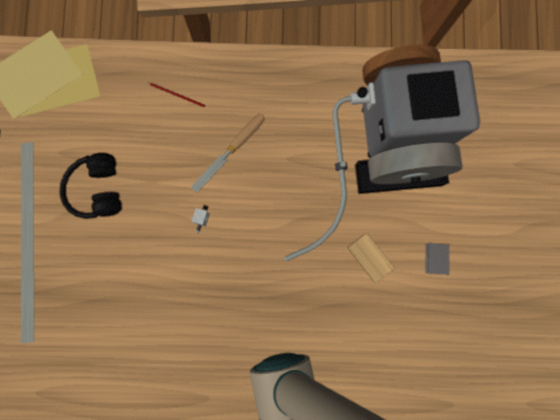

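```bash
cat > h.py <<'E'
import numpy as np, cv2
from scipy.spatial.transform import Rotation as R
from rig import *
def cal(n):
    c=calibration(n); q=c["rotation"]; return c,R.from_quat([q[1],q[2],q[3],q[0]]).as_matrix()
def ray(n,u,v):
    c,M=cal(n); x=(u-c["cx"])/c["fx"]; y=(v-c["cy"])/c["fy"]; a,b=x,y
    for _ in range(20):
        s=1+c["k1"]*(a*a+b*b); a,b=x/s,y/s
    d=M@np.array([a,-b,-1]); return c["xyz"],d
def onz(n,u,v,z):
    o,d=ray(n,u,v); return o+d*(z-o[2])/d[2]
def proj(n,P):
    c,M=cal(n); p=M.T@(np.asarray(P)-c["xyz"]); a,b=p[0]/-p[2],-p[1]/-p[2]
    s=1+c["k1"]*(a*a+b*b); return np.array([c["fx"]*a*s+c["cx"],c["fy"]*b*s+c["cy"]])
def tri(u1,u2):
    o1,d1=ray("top",*u1);o2,d2=ray("side",*u2)
    A=np.stack([d1,-d2],1);t=np.linalg.lstsq(A,o2-o1,rcond=None)[0]
    a,b=o1+d1*t[0],o2+d2*t[1]; return (a+b)/2,np.linalg.norm(a-b)
E
python3 - <<'E'
import cv2,numpy as np
t=cv2.imread("pics/top0.png");s=cv2.imread("pics/side0.png")
def cr(i,x,y,w,h,W,H): return cv2.resize(i[y:y+h,x:x+w],(W,H),interpolation=cv2.INTER_CUBIC)
a=cr(t,180,195,40,40,400,400);b=cr(s,240,262,40,40,400,400)
cv2.imwrite("pics/blk.png",np.hstack([a,b]))
a=cr(t,270,140,100,130,400,520);b=cr(s,240,120,100,130,400,520)
cv2.imwrite("pics/bar.png",np.hstack([a,b]))
E
```

```text
(no output)
```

View pics/blk.png

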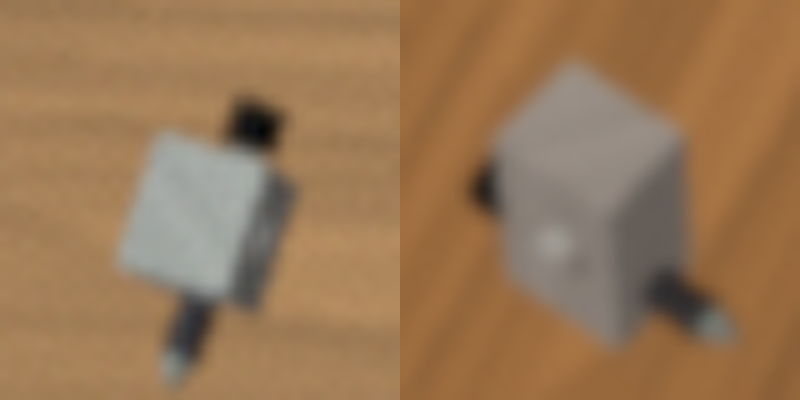

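View pics/bar.png

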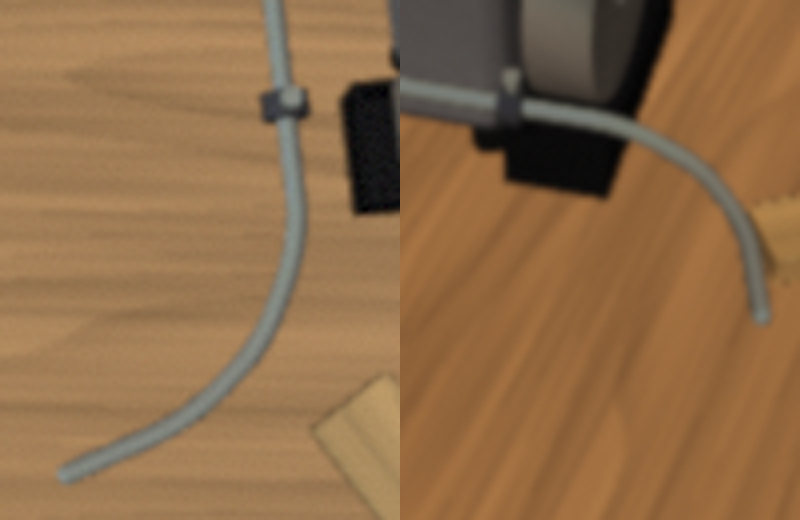

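```bash
cat > bar.py <<'E'
from h import *
def line(n,pts,hw=6,step=2):
    im=cv2.imread(f"pics/{n}0.png").astype(float); sig=im[:,:,2]-im[:,:,0]  # red-blue: low on grey
    pts=np.array(pts,float); d=np.r_[0,np.cumsum(np.hypot(*np.diff(pts,axis=0).T))]
    from scipy.interpolate import CubicSpline
    from scipy.ndimage import map_coordinates
    f=CubicSpline(d,pts); s=np.arange(0,d[-1],step); out=[]
    for _ in range(2):
        out=[]
        for a in s:
            p=f(a);t=f(a,1);t/=np.hypot(*t);nn=np.array([-t[1],t[0]]);k=np.arange(-hw,hw+.01,.25)
            q=p+k[:,None]*nn; v=map_coordinates(sig,[q[:,1],q[:,0]],order=1)
            bg=np.median(np.r_[v[:6],v[-6:]]); w=np.clip(bg-v-15,0,None); out.append(p+nn*(w@k)/max(w.sum(),1e-6))
        return s,np.array(out)
E
python3 - <<'E'
from bar import *
# block
o=np.array([180,195]);top=[(160,130),(268,165),(232,303),(120,268)]
P=np.array([onz("top",*(o+np.array(p)/10),.058) for p in top])
print(P.round(4),P.mean(0).round(4)); print([np.linalg.norm(P[i]-P[(i+1)%4]).round(4) for i in range(4)])
e=(P[0]-P[3])+(P[1]-P[2]); print("yang",np.degrees(np.arctan2(e[1],e[0]))); e=(P[1]-P[0])+(P[2]-P[3]);print("xang",np.degrees(np.arctan2(e[1],e[0])))
nib=onz("top",180+17.2,195+37.5,.011);scr=onz("top",180+25.5,195+11,.011);print(nib,scr,np.degrees(np.arctan2(*(scr-nib)[[1,0]])))
os=np.array([240,262]);ts=[(175,60),(285,135),(210,215),(95,135)]
S=np.array([onz("side",*(os+np.array(p)/10),.058) for p in ts]);print(S.mean(0).round(4))
e=(S[1]-S[0])+(S[2]-S[3]); print(np.degrees(np.arctan2(e[1],e[0])))
o=np.array([270,140]);pts=[o+np.array(p)/4 for p in [(62,475),(130,448),(200,405),(250,350),(282,290),(299,220),(292,150),(286,115),]]
s,c=line("top",pts)
W=np.array([onz("top",*p,.14) for p in c])
for w in W: print(w[:2].round(4),end=" ")
t=tri(o+np.array((62,476))/4,np.array([240,120])+np.array((362,320))/4);print("\ntip",t)
t=tri(o+np.array((285,105))/4,np.array([240,120])+np.array((110,105))/4);print("collar",t)
E
```

```text
[[0.5624 0.263  0.058 ]
 [0.5545 0.2365 0.058 ]
 [0.5208 0.2437 0.058 ]
 [0.5286 0.2711 0.058 ]] [0.5416 0.2536 0.058 ]
[np.float64(0.0277), np.float64(0.0345), np.float64(0.0285), np.float64(0.0348)]
yang -12.677325022386485
xang -106.23788837199857
[0.50568643 0.26519575 0.011     ] [0.5733573  0.24741006 0.011     ] -14.725798576067891
[0.5405 0.2568 0.058 ]
162.84890634444872
[0.4457 0.0457] [0.4474 0.0417] [0.4495 0.0378] [0.4516 0.0339] [0.4535 0.0298] [0.4552 0.0258] [0.457  0.0217] [0.459  0.0177] [0.461  0.0138] [0.463  0.0098] [0.4646 0.0056] [0.4666 0.0016] [ 0.4685 -0.0024] [ 0.4707 -0.0062] [ 0.4728 -0.0102] [ 0.475 -0.014] [ 0.4776 -0.0176] [ 0.4798 -0.0215] [ 0.4825 -0.025 ] [ 0.4853 -0.0285] [ 0.4881 -0.0319] [ 0.4911 -0.0352] [ 0.4942 -0.0385] [ 0.4973 -0.0417] [ 0.5008 -0.0446] [ 0.5041 -0.0476] [ 0.5074 -0.0508] [ 0.5109 -0.0536] [ 0.5143 -0.0566] [ 0.5181 -0.0592] [ 0.5219 -0.0616] [ 0.5257 -0.064 ] [ 0.5298 -0.0659] [ 0.5339 -0.0679] [ 0.538  -0.0699] [ 0.5424 -0.0711] [ 0.5466 -0.073 ] [ 0.5509 -0.0744] [ 0.5552 -0.076 ] [ 0.5595 -0.0773] [ 0.5639 -0.0787] [ 0.5683 -0.0796] [ 0.5727 -0.0807] [ 0.5772 -0.0815] [ 0.5816 -0.0819] [ 0.586  -0.0826] [ 0.5905 -0.0828] [ 0.5949 -0.083 ] [ 0.5993 -0.0829] [ 0.6038 -0.0824] [ 0.6082 -0.0819] [ 0.6127 -0.0812] [ 0.6172 -0.0809] [ 0.6218 -0.0805] [ 0.6263 -0.0797] [ 0.6309 -0.0791] [ 0.6356 -0.0787] [ 0.6402 -0.0781] [ 0.6448 -0.0777] [ 0.6494 -0.0773] 
tip (array([0.44424149, 0.04526948, 0.13583078]), np.float64(0.000794763855747859))
collar (array([ 0.65807461, -0.07770118,  0.13652902]), np.float64(9.296182642494265e-05))
```

Emit:
apply_moves(steps=[1.6,3.75,0,3,3.2,7.5,0,6,4.8,11.25,0,9,6.4,15,0,12,8,18.75,0,15,9.6,22.5,0,18,11.2,26.25,0,21,12.8,30,0,24], jaw=75, newtons=40)

```text
clock: 0.77
position: [0.331, -0.236, 0.2311]
ee_rot: [-0.0, 0.925, 0.381, 0.0]
contact_force: [0.5, 0.0, 0.0]
width: 0.0604
gripper_force: 0.0
```

Emit:
apply_moves(steps=[1.6,3.75,0,3,3.2,7.5,0,6,4.8,11.25,0,9,6.4,15,0,12,8,18.75,0,15,9.6,22.5,0,18,11.2,26.25,0,21,12.8,30,0,24])

```text
clock: 1.43
position: [0.459, 0.0641, 0.2312]
ee_rot: [0.0, 0.825, 0.565, -0.0]
contact_force: [0.9, -1.0, 0.9]
width: 0.0605
gripper_force: 0.0
```

Emit:
apply_moves(steps=[1.6,3.8,0,1,3.2,7.6,0,2,4.8,11.4,0,3,6.4,15.2,0,4,8.2,19.3,0,6.3,8.2,19.3,-4,6.3,8.2,19.3,-8,6.3,8.2,19.3,-12,6.3])

```text
clock: 2.1
position: [0.5413, 0.2563, 0.1099]
ee_rot: [0.0, 0.793, 0.609, 0.001]
contact_force: [0.1, -1.4, -1.3]
width: 0.0603
gripper_force: 0.0
```

Emit:
apply_moves(steps=[0,-0.1,-3,0,0,-0.1,-6,0,0,-0.1,-8.3,0,0,-0.1,-8.3,0])

```text
clock: 2.43
position: [0.5367, 0.2525, 0.023]
ee_rot: [-0.002, 0.793, 0.609, -0.005]
contact_force: [-0.6, -0.1, -0.9]
width: 0.0603
gripper_force: 0.0
```

```bash
python3 - <<'E'
from h import *
t=get_image("top");s=get_image("side")
def cr(i,x,y,w,h,W,H): return cv2.resize(i[y:y+h,x:x+w],(W,H),interpolation=cv2.INTER_CUBIC)
cv2.imwrite("pics/g1.png",np.hstack([cr(t,160,175,80,80,400,400),cr(s,220,242,80,80,400,400)])[:,:,::-1])
st=get_state();print(st["position"],st["contact_force"])
E
```

```text
[0.54050313 0.25381459 0.02770075] [ 0.60321871 -0.1010164   0.22033064]
```

View pics/g1.png

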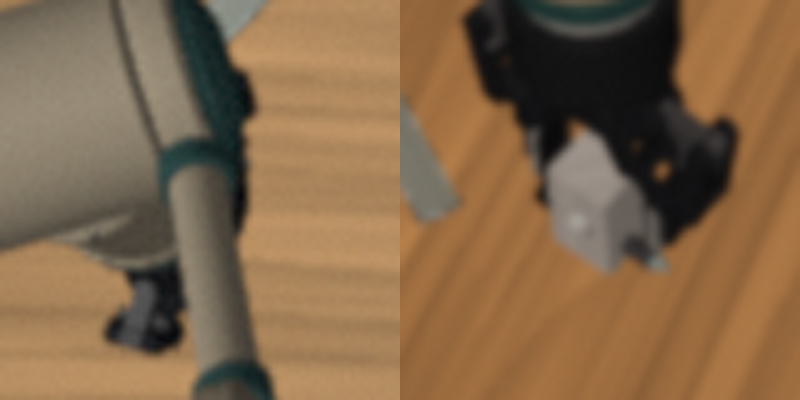

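Emit:
apply_moves(steps=[0,0,0,0,0,0,0,0,0,0,0,0,0,0,0,0,0,0,0,0,0,0,0,0], jaw=255, newtons=50)

```text
clock: 3.03
position: [0.5426, 0.2545, 0.0305]
ee_rot: [0.001, 0.794, 0.609, 0.002]
contact_force: [1.1, 0.0, 7.4]
width: 0.0335
gripper_force: 50.7
```

```bash
python3 - <<'E'
from h import *
s=get_image("side")
cv2.imwrite("pics/g2.png",cv2.resize(s[232:302,230:300],(560,560),interpolation=cv2.INTER_CUBIC)[:,:,::-1])
st=get_state();print(st["position"],st["contact_force"],st["width"],st["gripper_force"])
E
```

```text
[0.54258253 0.25451717 0.03051599] [0.55818879 0.31738962 6.29282084] 0.03271737781321361 50.690666598966345
```

View pics/g2.png

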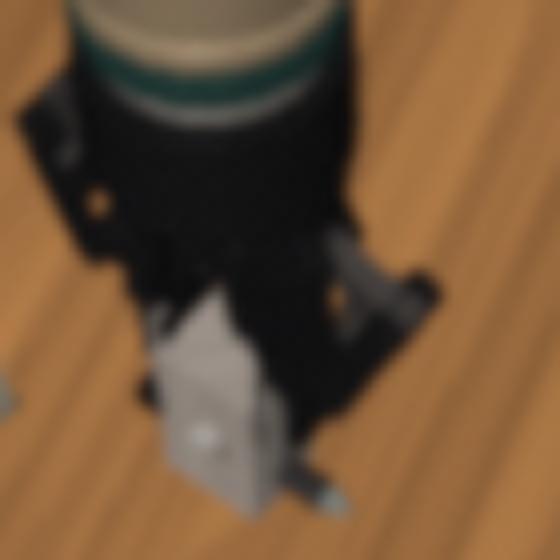

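Emit:
apply_moves(steps=[0,0,1.5,0,0,0,4,0,0,0,8,0,0,0,11.5,0,0,0,11.5,0])

```text
clock: 3.5
position: [0.5454, 0.2556, 0.1513]
ee_rot: [0.002, 0.793, 0.609, 0.007]
contact_force: [1.1, 0.1, -0.2]
width: 0.0334
gripper_force: 50.3
```

Emit:
apply_moves(steps=[-1.6,-2.4,0,6,-3.2,-4.8,0,12,-4.8,-7.2,0,18,-6.4,-9.6,0,24,-8,-12,0,30,-9.6,-14.4,0,36,-11.5,-17.2,0,40.6,-11.5,-17.2,0,40.6])

```text
clock: 4.17
position: [0.4206, 0.0785, 0.1426]
ee_rot: [-0.002, 0.533, 0.846, -0.003]
contact_force: [-0.2, 0.3, -2.2]
width: 0.0334
gripper_force: 50.4
```

Emit:
apply_moves(steps=[0,0,0,0,0,0,0,0,0,0,0,0])

```text
clock: 4.42
position: [0.4269, 0.0826, 0.1435]
ee_rot: [0.0, 0.533, 0.846, 0.001]
contact_force: [-0.2, 0.6, -0.4]
width: 0.0335
gripper_force: 50.4
```

```bash
python3 - <<'E'
from h import *
t=get_image("top");s=get_image("side")
def cr(i,x,y,w,h,W,H): return cv2.resize(i[y:y+h,x:x+w],(W,H),interpolation=cv2.INTER_CUBIC)
cv2.imwrite("pics/p1.png",np.hstack([cr(t,250,210,80,80,400,400),cr(s,290,165,80,80,400,400)])[:,:,::-1])
for _ in range(2):
    st=get_state();print(st["position"],st["ee_rot"],st["contact_force"],st["moment"],st["width"],st["gripper_force"])
    get_image("top")
E
```

```text
[0.42672149 0.0826942  0.14333386] [1.77482803e-04 5.32726593e-01 8.46287349e-01 2.62118166e-04] [-0.34885524 -0.46089705 -1.07839022] [ 0.03164906  0.03972654 -0.04517528] 0.033303183033932954 50.41062038319069
[0.42657037 0.08268036 0.14327162] [7.94122198e-05 5.32647835e-01 8.46336961e-01 1.63063483e-04] [-0.24526694 -0.71490495 -1.72818798] [ 0.00890986  0.01293918 -0.03837084] 0.03300747567302939 50.41061684521992
```

View pics/p1.png

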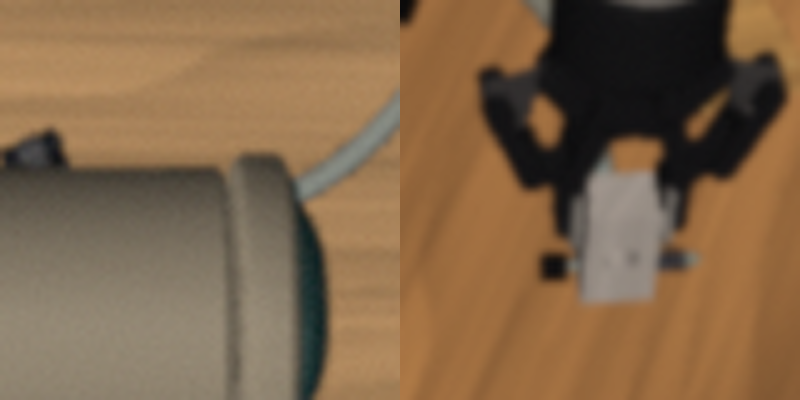

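```bash
python3 - <<'E'
from h import *
B=np.array([.4267,.0827,.143]);a=np.radians(-64.4);u=np.array([np.cos(a),np.sin(a),0]);n=np.array([-u[1],u[0],0])
ob=[(327.4,199),(342.4,199.4),(326,225.4),(341,224.6)]
for k in(-14,14):
  for (y,z),o in zip([(17,28),(-17,28),(17,-30),(-17,-30)],ob):
    print(k,y,z,proj("side",B+u*k/1e3+n*y/1e3+np.array([0,0,z/1e3])).round(1),o)
print(proj("side",[.4447,.046,.14]),proj("side",[.4447,.046,.136]),"obs",240+(362-400*0)/4,120+80)
E
```

```text
-14 17 28 [326.9 207.9] (327.4, 199)
-14 -17 28 [342. 207.] (342.4, 199.4)
-14 17 -30 [325.5 224.4] (326, 225.4)
-14 -17 -30 [339.9 223.6] (341, 224.6)
14 17 28 [325.4 198.8] (327.4, 199)
14 -17 28 [340.2 197.9] (342.4, 199.4)
14 17 -30 [324.  215.4] (326, 225.4)
14 -17 -30 [338.2 214.6] (341, 224.6)
[330.16515493 198.95406424] [330.05742837 200.09750486] obs 330.5 200
```

Emit:
apply_moves(steps=[0.15,0.07,-0.33,0,0.4,-0.45,-0.33,0,0.67,-1.01,-0.33,0,0.93,-1.55,-0.33,0,1.19,-2.09,-0.33,0,1.19,-2.09,-0.33,0,1.19,-2.09,-0.33,0])

```text
clock: 5.2
position: [0.4381, 0.0606, 0.14]
ee_rot: [-0.0, 0.534, 0.846, 0.0]
contact_force: [-1.0, 0.3, -1.7]
width: 0.033
gripper_force: 50.4
```

```bash
cat > f.py <<'E'
from h import *
import sys
def st(a=-64.4):
    P=[];F=[];M=[]
    for _ in range(3):
        s=get_state();P.append(s["position"]);F.append(s["contact_force"]);M.append(s["moment"]);get_image("side")
    w,x,y,z=s["ee_rot"];p=np.mean(P,0);f=np.mean(F,0);r=np.radians(a);u=np.array([np.cos(r),np.sin(r),0]);n=np.array([-u[1],u[0],0])
    print("pos",p.round(4),"xang",(2*np.degrees(np.arctan2(y,x))+180)%360-360,"f",f.round(2),"fu,fn",(f@u).round(2),(f@n).round(2),"m",np.mean(M,0).round(3),s["clock"])
if __name__=="__main__": st(float(sys.argv[1]))
E
python3 f.py -64.4; python3 - <<'E'
from h import *
s=get_image("side")
cv2.imwrite("pics/p2.png",cv2.resize(s[165:245,290:370],(560,560),interpolation=cv2.INTER_CUBIC)[:,:,::-1])
E
```

```text
pos [0.4379 0.0608 0.14  ] xang -64.46198992769291 f [-0.31  0.31 -1.47] fu,fn -0.41 -0.14 m [-0.028  0.025  0.019] 5.3
```

View pics/p2.png

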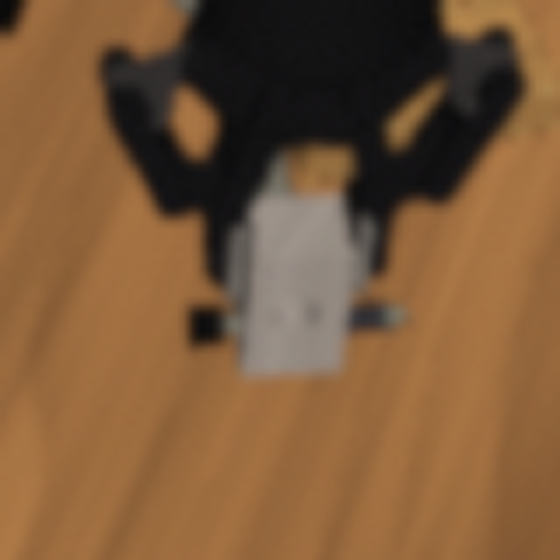

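Emit:
apply_moves(steps=[0.14,-0.16,0,0,0.22,-0.34,0,0,0.31,-0.52,0,0,0.4,-0.7,0,0,0.48,-0.88,0,0,0.57,-1.06,0,0,0.57,-1.06,0,0])

```text
clock: 5.98
position: [0.4437, 0.0501, 0.14]
ee_rot: [0.0, 0.533, 0.846, -0.0]
contact_force: [0.3, 0.4, -0.9]
width: 0.0335
gripper_force: 50.4
```

```bash
python3 f.py -64.4
```

```text
pos [0.4437 0.0501 0.14  ] xang -64.43788776500122 f [ 0.41 -0.05 -1.38] fu,fn 0.22 0.35 m [-0.054  0.031  0.014] 6.0833
```

Emit:
apply_moves(steps=[0.13,-0.27,0,0,0.26,-0.54,0,0,0.39,-0.81,0,0,0.52,-1.08,0,0,0.65,-1.35,0,0,0.78,-1.62,0,0,0.86,-1.8,0,0,0.86,-1.8,0,0])

```text
clock: 6.8
position: [0.4525, 0.032, 0.14]
ee_rot: [0.0, 0.533, 0.846, -0.0]
contact_force: [-0.1, -0.9, -3.3]
width: 0.0333
gripper_force: 50.4
```

```bash
python3 f.py -64.4
```

```text
pos [0.4524 0.0321 0.14  ] xang -64.43649394137617 f [-0.48 -0.75 -2.69] fu,fn 0.47 -0.75 m [-0.121  0.004  0.018] 6.9
```

Emit:
apply_moves(steps=[0.0,-0.02,-0.07,0,0.1,-0.24,-0.07,0,0.23,-0.51,-0.07,0,0.36,-0.78,-0.07,0,0.49,-1.05,-0.07,0,0.62,-1.32,-0.07,0,0.62,-1.32,-0.07,0])

```text
clock: 7.53
position: [0.4588, 0.0186, 0.1394]
ee_rot: [0.0, 0.533, 0.846, -0.0]
contact_force: [-0.4, -0.1, -2.4]
width: 0.0334
gripper_force: 50.4
```

```bash
python3 f.py -64.4; python3 - <<'E'
from bar import *
import json
from scipy.interpolate import UnivariateSpline
o=np.array([270,140]);pts=[o+np.array(p)/4 for p in [(62,475),(130,448),(200,405),(250,350),(282,290),(299,220),(292,150),(286,115),]]
s,c=line("top",pts,step=1);W=np.array([onz("top",*p,.139)[:2] for p in c])
d=np.r_[0,np.cumsum(np.hypot(*np.diff(W,axis=0).T))]
k=len(d);fx=UnivariateSpline(d,W[:,0],s=k*(.0003**2));fy=UnivariateSpline(d,W[:,1],s=k*(.0003**2))
for a in np.arange(0,d[-1],.01):
    print(int(a*1000),fx(a).round(4),fy(a).round(4),np.degrees(np.arctan2(fy(a,1) if 0 else fy.derivative()(a),fx.derivative()(a))).round(1))
np.save("c.npy",np.c_[d,fx(d),fy(d),np.degrees(np.arctan2(fy.derivative()(d),fx.derivative()(d)))])
print(onz("top",270+285/4,140+105/4,.139))
E
```

```text
pos [0.4587 0.0188 0.1393] xang -64.44824365917128 f [ 0.11 -0.2  -1.99] fu,fn 0.23 0.01 m [-0.059  0.006  0.019] 7.6333
0 0.4466 0.0459 -68.3
10 0.4502 0.0368 -67.8
20 0.454 0.0276 -66.9
30 0.458 0.0185 -65.6
40 0.4623 0.0094 -63.9
50 0.4669 0.0005 -61.7
60 0.4718 -0.0082 -59.2
70 0.4772 -0.0167 -56.2
80 0.483 -0.0249 -53.0
90 0.4892 -0.0327 -49.6
100 0.4959 -0.0401 -46.1
110 0.5031 -0.0471 -42.3
120 0.5107 -0.0535 -38.3
130 0.5187 -0.0593 -34.0
140 0.5271 -0.0646 -29.6
150 0.5359 -0.0691 -25.3
160 0.5451 -0.0731 -21.1
170 0.5545 -0.0763 -17.0
180 0.5641 -0.0789 -13.0
190 0.574 -0.0808 -8.9
200 0.5839 -0.082 -4.9
210 0.594 -0.0825 -1.2
220 0.604 -0.0824 2.1
230 0.614 -0.0818 4.8
240 0.624 -0.0808 7.1
250 0.6338 -0.0794 9.0
260 0.6434 -0.0777 10.4
[ 0.65758568 -0.07730598  0.139     ]
```

```bash
cat > fit.py <<'E'
from bar import *
from scipy.optimize import least_squares
from scipy.interpolate import PchipInterpolator
o=np.array([270,140]);Z=.139
A=[o+np.array(p)/4 for p in [(62,475),(130,448),(200,405),(250,350),(282,290),(299,220),(292,150),(287,125)]]
Bp=[o+np.array(p)/4 for p in [(283,82),(278,40),(273,2)]]
W=np.array([onz("top",*p,Z)[:2] for p in line("top",A,step=1)[1]])[3:]
V=np.array([onz("top",*p,Z)[:2] for p in line("top",Bp,step=1)[1]])
D=np.r_[W,V];S=np.arange(0,340,1.)/1000;kn=np.r_[.055+np.linspace(0,.171,8)]
def curve(p):
    th=PchipInterpolator(np.r_[-.1,kn,.4],np.r_[p[2],p[2:],p[-1]])(S+.0005)
    return np.c_[p[0]+np.r_[0,np.cumsum(np.cos(th))[:-1]]*.001,p[1]+np.r_[0,np.cumsum(np.sin(th))[:-1]]*.001],th
def res(p):
    C,th=curve(p);i=np.argmin(((D[:,None]-C[None])**2).sum(2),1);e=D-C[i]
    return np.r_[(e[:,1]*np.cos(th[i])-e[:,0]*np.sin(th[i]))*1e3,(p[:2]-[.4450,.0462])@[.432,-.902]*1e3,np.diff(np.diff(p[2:]))*2]
if __name__=="__main__":
    r=least_squares(res,np.r_[.445,.0462,np.linspace(-1.12,.12,8)],loss="soft_l1",diff_step=1e-4)
    C,th=curve(r.x);np.save("C.npy",np.c_[S,C,np.degrees(th)])
    e=res(r.x)[:len(D)];print("rms mm",e.std(),abs(e).max(),np.degrees(r.x[2:]).round(1),r.x[:2])
    for i in range(0,300,10): print(i,C[i].round(4),np.degrees(th[i]).round(1))
E
python3 fit.py
```

```text
rms mm 0.12409121366827683 0.3699932246788228 [-64.3 -52.2 -44.5 -35.9 -22.1 -16.5  -5.7   6.8] [0.44526827 0.04644336]
0 [0.4453 0.0464] -64.3
10 [0.4496 0.0374] -64.3
20 [0.4539 0.0284] -64.3
30 [0.4583 0.0194] -64.3
40 [0.4626 0.0104] -64.3
50 [0.467  0.0014] -64.3
60 [ 0.4713 -0.0076] -63.1
70 [ 0.4762 -0.0163] -57.3
80 [ 0.482  -0.0245] -51.8
90 [ 0.4884 -0.0321] -48.5
100 [ 0.4952 -0.0395] -45.5
110 [ 0.5024 -0.0464] -42.3
120 [ 0.51  -0.053] -39.0
130 [ 0.5179 -0.059 ] -34.9
140 [ 0.5264 -0.0643] -28.7
150 [ 0.5354 -0.0687] -22.9
160 [ 0.5447 -0.0724] -20.1
170 [ 0.5541 -0.0757] -18.1
180 [ 0.5637 -0.0786] -15.3
190 [ 0.5734 -0.0809] -11.1
200 [ 0.5833 -0.0825] -6.2
210 [ 0.5933 -0.0831] -0.2
220 [ 0.6032 -0.0826] 5.6
230 [ 0.6132 -0.0815] 6.8
240 [ 0.6231 -0.0803] 6.8
250 [ 0.633  -0.0791] 6.8
260 [ 0.643 -0.078] 6.8
270 [ 0.6529 -0.0768] 6.8
280 [ 0.6628 -0.0756] 6.8
290 [ 0.6727 -0.0744] 6.8
```

```bash
cat > way.py <<'E'
import numpy as np,sys
T=np.load("C.npy")
def wp(s):
    m=[np.interp(s+np.linspace(-.014,.014,29),T[:,0],T[:,k]).mean() for k in(1,2,3)]
    return np.array(m)
if __name__=="__main__":
    for s in np.arange(31,255,24):
        w0=wp(s/1e3);print("from",s,w0.round(4),[ [float(round(x,d)) for x,d in zip((wp((s+k*3)/1e3)-w0)*[100,100,1],(2,2,1))] for k in range(1,9)])
E
python3 way.py
```

```text
from 31 [ 4.58700e-01  1.85000e-02 -6.42824e+01] [[0.13, -0.27, 0.0], [0.26, -0.54, 0.0], [0.39, -0.81, 0.0], [0.52, -1.08, 0.0], [0.65, -1.35, 0.1], [0.78, -1.62, 0.3], [0.91, -1.89, 0.7], [1.05, -2.16, 1.3]]
from 55 [ 4.69200e-01 -3.10000e-03 -6.29843e+01] [[0.14, -0.27, 0.8], [0.28, -0.53, 1.8], [0.42, -0.79, 2.9], [0.58, -1.05, 4.2], [0.73, -1.3, 5.6], [0.9, -1.56, 7.1], [1.07, -1.8, 8.6], [1.24, -2.04, 10.0]]
from 79 [ 4.81600e-01 -2.35000e-02 -5.29836e+01] [[0.18, -0.24, 1.3], [0.37, -0.47, 2.5], [0.56, -0.7, 3.7], [0.76, -0.93, 4.7], [0.96, -1.15, 5.6], [1.16, -1.37, 6.6], [1.37, -1.58, 7.5], [1.58, -1.8, 8.5]]
from 103 [ 4.97500e-01 -4.15000e-02 -4.45089e+01] [[0.21, -0.21, 1.0], [0.43, -0.41, 1.9], [0.65, -0.62, 2.9], [0.88, -0.81, 4.0], [1.11, -1.01, 5.1], [1.34, -1.2, 6.2], [1.58, -1.38, 7.5], [1.82, -1.56, 8.9]]
from 127 [  0.5156  -0.057  -35.6289] [[0.24, -0.17, 1.5], [0.49, -0.34, 3.0], [0.75, -0.5, 4.6], [1.0, -0.65, 6.3], [1.27, -0.79, 7.9], [1.53, -0.93, 9.4], [1.8, -1.06, 10.8], [2.07, -1.18, 12.1]]
from 151 [  0.5364  -0.0689 -23.4905] [[0.28, -0.12, 1.2], [0.55, 
[... 196 characters left out ...]
, -0.16, 2.0], [0.87, -0.23, 3.1], [1.16, -0.3, 4.3], [1.45, -0.36, 5.6], [1.75, -0.42, 7.0], [2.04, -0.46, 8.5], [2.34, -0.5, 10.1]]
from 199 [ 0.5823 -0.082  -6.385 ] [[0.3, -0.03, 1.7], [0.6, -0.05, 3.3], [0.89, -0.07, 5.0], [1.19, -0.07, 6.6], [1.49, -0.07, 8.0], [1.79, -0.05, 9.3], [2.09, -0.04, 10.5], [2.39, -0.01, 11.4]]
from 223 [ 0.6062 -0.0822  5.0192] [[0.3, 0.03, 0.7], [0.6, 0.06, 1.2], [0.89, 0.09, 1.6], [1.19, 0.13, 1.7], [1.49, 0.16, 1.8], [1.79, 0.2, 1.8], [2.09, 0.23, 1.8], [2.38, 0.27, 1.8]]
from 247 [ 0.6301 -0.0795  6.8133] [[0.3, 0.04, 0.0], [0.6, 0.07, 0.0], [0.89, 0.11, 0.0], [1.19, 0.14, 0.0], [1.49, 0.18, 0.0], [1.79, 0.21, 0.0], [2.09, 0.25, 0.0], [2.38, 0.28, 0.0]]
```

Emit:
apply_moves(steps=[0.13,-0.27,-0.02,0,0.26,-0.54,-0.02,0,0.39,-0.82,-0.02,0,0.52,-1.1,-0.02,0,0.65,-1.38,-0.02,0.1,0.78,-1.65,-0.02,0.3,0.91,-1.92,-0.02,0.7,1.05,-2.18,-0.02,1.3])

```text
clock: 8.35
position: [0.4691, -0.0028, 0.1391]
ee_rot: [0.0, 0.523, 0.852, 0.0]
contact_force: [0.9, 0.5, -3.6]
width: 0.0332
gripper_force: 50.4
```

```bash
python3 f.py -63
```

```text
pos [ 0.4693 -0.0031  0.1392] xang -63.12910234444632 f [ 0.   -0.49 -2.14] fu,fn 0.44 -0.22 m [-0.059  0.034 -0.001] 8.45
```

Emit:
apply_moves(steps=[0.14,-0.27,-0.03,0.8,0.28,-0.53,-0.03,1.8,0.42,-0.79,-0.03,2.9,0.58,-1.05,-0.03,4.2,0.73,-1.3,-0.03,5.6,0.9,-1.56,-0.03,7.1,1.07,-1.8,-0.03,8.6,1.24,-2.04,-0.03,10])

```text
clock: 9.17
position: [0.4816, -0.0233, 0.1389]
ee_rot: [0.0, 0.446, 0.895, 0.0]
contact_force: [-0.3, -0.5, -1.9]
width: 0.0331
gripper_force: 50.4
```

```bash
python3 f.py -53
```

```text
pos [ 0.4819 -0.0235  0.1389] xang -53.11186749454464 f [ 0.48 -0.23 -1.54] fu,fn 0.47 0.24 m [-0.019 -0.008 -0.022] 9.2667
```

Emit:
apply_moves(steps=[0.17,-0.24,0,1.3,0.35,-0.47,0,2.5,0.54,-0.7,0,3.7,0.74,-0.93,0,4.7,0.94,-1.15,0,5.7,1.14,-1.37,0,6.7,1.35,-1.58,0,7.6,1.56,-1.8,0,8.6])

```text
clock: 9.98
position: [0.4971, -0.0411, 0.1388]
ee_rot: [0.0, 0.378, 0.926, 0.0]
contact_force: [-0.6, -0.6, -1.3]
width: 0.0329
gripper_force: 50.4
```

```bash
python3 f.py -44.5
```

```text
pos [ 0.4974 -0.0414  0.1388] xang -44.51369348593033 f [ 0.04 -0.34 -1.47] fu,fn 0.26 -0.21 m [-0.032  0.    -0.007] 10.0833
```

Emit:
apply_moves(steps=[0.21,-0.21,0,1,0.43,-0.41,0,1.9,0.65,-0.62,0,2.9,0.88,-0.82,0,4,1.11,-1.02,0,5.1,1.34,-1.21,0,6.2,1.58,-1.39,0,7.5,1.82,-1.57,0,8.9])

```text
clock: 10.8
position: [0.5154, -0.0568, 0.1388]
ee_rot: [0.0, 0.305, 0.952, 0.0]
contact_force: [0.3, -0.4, -1.8]
width: 0.0331
gripper_force: 50.4
```

```bash
python3 f.py -35.6
```

```text
pos [ 0.5157 -0.057   0.1388] xang -35.59462391896659 f [ 0.16 -0.31 -1.63] fu,fn 0.31 -0.16 m [ 0.008 -0.004  0.026] 10.9
```

Emit:
apply_moves(steps=[0.24,-0.17,0,1.5,0.49,-0.34,0,3,0.74,-0.5,0,4.6,1,-0.65,0,6.3,1.26,-0.79,0,7.9,1.52,-0.93,0,9.4,1.79,-1.06,0,10.8,2.06,-1.18,0,12.1])

```text
clock: 11.62
position: [0.5355, -0.0684, 0.1388]
ee_rot: [-0.0, 0.203, 0.979, -0.0]
contact_force: [0.9, 0.3, -1.1]
width: 0.0332
gripper_force: 50.3
```

```bash
python3 f.py -23.5
```

```text
pos [ 0.5359 -0.0686  0.1388] xang -23.51863797028267 f [ 0.35 -0.58 -1.23] fu,fn 0.56 -0.39 m [-0.103  0.022  0.016] 11.7167
```

Emit:
apply_moves(steps=[0.28,-0.14,0,1.2,0.56,-0.26,0,2.2,0.85,-0.37,0,3.1,1.13,-0.47,0,3.9,1.42,-0.57,0,4.6,1.71,-0.66,0,5.4,2,-0.76,0,6.2,2.28,-0.85,0,7])

```text
clock: 12.43
position: [0.5587, -0.0772, 0.1389]
ee_rot: [-0.0, 0.143, 0.99, -0.0]
contact_force: [-0.4, -0.6, 0.6]
width: 0.0334
gripper_force: 50.4
```

```bash
python3 f.py -16.4
```

```text
pos [ 0.5592 -0.0773  0.1389] xang -16.499084048615487 f [-0.09 -1.    0.05] fu,fn 0.2 -0.99 m [-0.184  0.069  0.018] 12.5333
```

Emit:
apply_moves(steps=[0.28,-0.11,0.04,0.9,0.56,-0.19,0.06,2,0.85,-0.26,0.06,3.1,1.13,-0.33,0.06,4.3,1.42,-0.39,0.06,5.6,1.72,-0.45,0.06,7,2.01,-0.49,0.06,8.5,2.31,-0.53,0.06,10.1])

```text
clock: 13.25
position: [0.5819, -0.0822, 0.1393]
ee_rot: [-0.0, 0.055, 0.998, 0.0]
contact_force: [-1.2, -1.0, -1.6]
width: 0.0331
gripper_force: 50.5
```

```bash
python3 f.py -6.4
```

```text
pos [ 0.5823 -0.0823  0.1394] xang -6.376381861484447 f [-0.36 -0.76 -1.48] fu,fn -0.28 -0.8 m [-0.065 -0.002 -0.015] 13.35
```

Emit:
apply_moves(steps=[0.3,-0.05,0,1.7,0.6,-0.08,0,3.3,0.89,-0.1,0,5,1.19,-0.1,0,6.6,1.49,-0.1,0,8,1.79,-0.08,0,9.3,2.09,-0.07,0,10.5,2.39,-0.04,0,11.4])

```text
clock: 14.07
position: [0.6057, -0.0826, 0.1394]
ee_rot: [-0.0, -0.044, 0.999, 0.0]
contact_force: [0.8, -0.7, -1.9]
width: 0.0332
gripper_force: 50.5
```

```bash
python3 f.py 5; python3 - <<'E'
from h import *
t=get_image("top");s=get_image("side")
def cr(i,x,y,w,h,W,H): return cv2.resize(i[y:y+h,x:x+w],(W,H),interpolation=cv2.INTER_CUBIC)
cv2.imwrite("pics/n1.png",np.hstack([cr(t,305,140,60,60,400,400),cr(s,245,115,60,60,400,400)])[:,:,::-1])
E
```

```text
pos [ 0.6061 -0.0825  0.1394] xang -355.0008219515114 f [ 0.79 -0.02 -1.44] fu,fn 0.78 -0.09 m [-0.014  0.012 -0.003] 14.1667
```

View pics/n1.png

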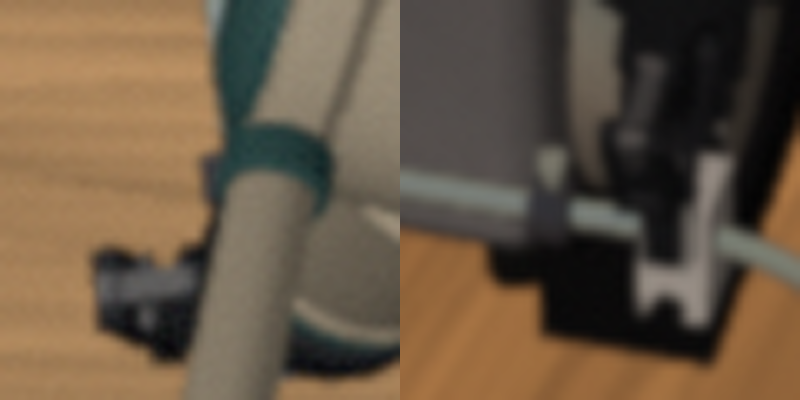

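Emit:
apply_moves(steps=[0.3,0.02,0,0.7,0.6,0.05,0,1.2,0.89,0.09,0,1.6,1.19,0.13,0,1.7,1.49,0.16,0,1.8,1.79,0.2,0,1.8,1.98,0.22,0,1.8,1.98,0.22,0,1.8])

```text
clock: 14.98
position: [0.6258, -0.0804, 0.1393]
ee_rot: [0.0, -0.059, 0.998, 0.0]
contact_force: [0.1, -0.5, -1.1]
width: 0.0334
gripper_force: 50.5
```

```bash
python3 f.py 6.8; python3 - <<'E'
from h import *
s=get_image("side")
cv2.imwrite("pics/n2.png",cv2.resize(s[120:170,250:310],(780,600*650//600*1 if 0 else 600),interpolation=cv2.INTER_CUBIC)[:,:,::-1])
# bar points -> pixels at bar's top z
for x in np.arange(.60,.68,.01): print(x.round(3),proj("side",[x,-.0826+(x-.606)*.12,.139]).round(1))
E
```

```text
pos [ 0.6255 -0.0804  0.1393] xang -353.2225801939659 f [ 0.25 -0.27 -1.74] fu,fn 0.21 -0.3 m [ 0.001  0.008 -0.018] 15.0833
0.6 [288.8 149.5]
0.61 [285.  148.9]
0.62 [281.3 148.2]
0.63 [277.6 147.6]
0.64 [273.9 147. ]
0.65 [270.2 146.4]
0.66 [266.5 145.7]
0.67 [262.9 145.1]
0.68 [259.2 144.5]
```

View pics/n2.png

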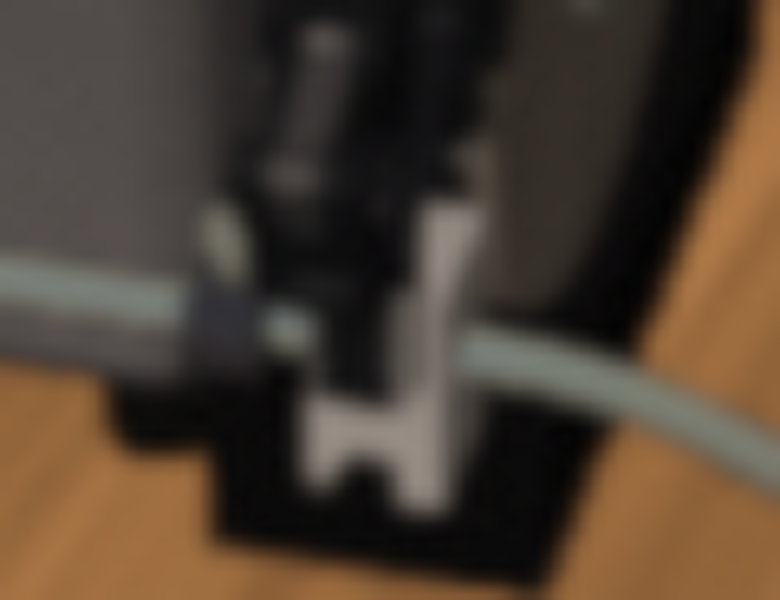

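Emit:
apply_moves(steps=[0.15,0.02,0,0,0.3,0.03,0,0,0.45,0.05,0,0,0.6,0.06,0,0,0.68,0.07,0,0,0.73,0.08,0,0,0.78,0.08,0,0,0.78,0.08,0,0])

```text
clock: 15.85
position: [0.6332, -0.0796, 0.1394]
ee_rot: [0.0, -0.059, 0.998, 0.0]
contact_force: [-0.1, -0.4, -1.4]
width: 0.0335
gripper_force: 50.5
```

```bash
python3 f.py 6.8
```

```text
pos [ 0.6331 -0.0796  0.1394] xang -353.22986136754776 f [-0.22 -0.35 -1.38] fu,fn -0.26 -0.32 m [-0.008  0.024  0.004] 15.95
```

Now creep 0.5 mm per row.

Emit:
apply_moves(steps=[0.05,0,0,0,0.1,0.01,0,0,0.15,0.02,0,0,0.2,0.02,0,0,0.2,0.02,0,0])

```text
clock: 16.42
position: [0.6352, -0.0794, 0.1394]
ee_rot: [0.0, -0.059, 0.998, 0.0]
contact_force: [0.9, -0.6, -1.4]
width: 0.0331
gripper_force: 50.5
```

Emit:
apply_moves(steps=[0.05,0,0,0,0.1,0.01,0,0,0.1,0.01,0,0,0.1,0.01,0,0])

```text
clock: 16.75
position: [0.6361, -0.0793, 0.1394]
ee_rot: [-0.0, -0.059, 0.998, 0.0]
contact_force: [0.3, -0.6, -1.6]
width: 0.0333
gripper_force: 50.5
```

Emit:
apply_moves(steps=[0.05,0,0,0,0.1,0.01,0,0,0.1,0.01,0,0,0.1,0.01,0,0])

```text
clock: 17.08
position: [0.6371, -0.0792, 0.1394]
ee_rot: [-0.0, -0.059, 0.998, 0.0]
contact_force: [0.6, -0.4, -1.6]
width: 0.033
gripper_force: 50.5
```

Emit:
apply_moves(steps=[0.05,0,0,0,0.1,0.01,0,0,0.1,0.01,0,0,0.1,0.01,0,0])

```text
clock: 17.42
position: [0.6373, -0.0792, 0.1393]
ee_rot: [-0.001, -0.059, 0.998, 0.0]
contact_force: [-3.1, -0.4, -0.8]
width: 0.0333
gripper_force: 50.5
```

Emit:
apply_moves(steps=[-0.05,-0.01,-0.03,0,-0.05,-0.01,-0.03,0,-0.05,-0.01,-0.03,0])

```text
clock: 17.67
position: [0.6373, -0.0792, 0.1392]
ee_rot: [-0.0, -0.059, 0.998, 0.0]
contact_force: [-2.3, -0.7, 0.4]
width: 0.0333
gripper_force: 50.6
```

```bash
python3 f.py 6.8
```

```text
pos [ 0.6373 -0.0792  0.1392] xang -353.22538040345034 f [-2.45 -0.54 -0.02] fu,fn -2.49 -0.25 m [-0.062  0.468  0.016] 17.7667
```

Emit:
apply_moves(steps=[0,0,0,0,0,0,0,0,0,0,0,0,0,0,0,0,0,0,0,0], jaw=85)

```text
clock: 18.23
position: [0.6381, -0.0792, 0.1393]
ee_rot: [0.001, -0.059, 0.998, -0.0]
contact_force: [-0.2, -0.3, -0.5]
width: 0.0568
gripper_force: 0.0
```

```bash
python3 f.py 6.8; python3 -c "
from h import *
cv2.imwrite('pics/e0.png',get_image('side')[:,:,::-1])"
```

```text
pos [ 0.638  -0.0792  0.1393] xang -353.22997480375915 f [-0.09 -0.43 -0.21] fu,fn -0.14 -0.42 m [-0.007 -0.038  0.007] 18.3333
```

Emit:
apply_moves(steps=[0,0,0.8,0,0,0,2,0,0,0,4,0,0,0,6,0,0,0,8,0,0,0,11,0,-2,2,14,0,-4,4,16,0])

```text
clock: 19.1
position: [0.5986, -0.0398, 0.3022]
ee_rot: [0.002, -0.058, 0.998, -0.0]
contact_force: [-0.4, 0.2, 0.5]
width: 0.057
gripper_force: 0.0
```

Emit:
apply_moves(steps=[-3,3,0,0,-6,6,0,0,-9,9,0,0,-12,12,0,0,-15,15,0,0,-18,18,0,0,-18,18,0,0])

```text
clock: 19.68
position: [0.4121, 0.1445, 0.3003]
ee_rot: [-0.001, -0.061, 0.998, 0.002]
contact_force: [-0.5, -0.4, -0.6]
width: 0.0567
gripper_force: 0.0
```

```bash
python3 - <<'E'
from h import *
t=get_image("top");s=get_image("side");s0=cv2.imread("pics/side0.png")[:,:,::-1];t0=cv2.imread("pics/top0.png")[:,:,::-1]
cv2.imwrite("pics/e_t.png",t[:,:,::-1]);cv2.imwrite("pics/e_s.png",s[:,:,::-1])
# collar: pixel shift between before/after in patch, top & side
for n,a,b,(x,y,w,h) in(("top",t0,t,(332,158,16,9)),("side",s0,s,(258,136,11,16))):
    g=lambda i:cv2.resize(i,None,fx=4,fy=4,interpolation=cv2.INTER_CUBIC)
    r=cv2.matchTemplate(g(b[y-5:y+h+5,x-5:x+w+5]),g(a[y:y+h,x:x+w]),cv2.TM_CCOEFF_NORMED);_,m,_,l=cv2.minMaxLoc(r);print(n,m,(l[0]-20)/4,(l[1]-20)/4)
# differences: where top changed
d=abs(t.astype(int)-t0).max(2)>50;k,_,st,c=cv2.connectedComponentsWithStats(d.astype(np.uint8))
for i in range(1,k):
    if st[i,4]>15: print(st[i],c[i].round())
B=np.array([.6373,-.0792,.139]);a=np.radians(6.8);u=np.array([np.cos(a),np.sin(a),0]);n=np.array([-u[1],u[0],0])
for y,z in((17,28),(-17,28)):
  for k in(-14,14): print("top face px",proj("top",B+u*k/1e3+n*y/1e3+[0,0,z/1e3]).round(1))
m=(t[140:200,320:365].astype(int));sat=(m.max(2)-m.min(2)<25)&(m.min(2)>140);ys,xs=np.nonzero(sat);print("bright",len(xs),xs.min()+320,xs.max()+320,ys.min()+140,ys.max()+140)
E
```

```text
top 0.9873542189598083 0.0 -0.25
side 0.9659237265586853 -0.5 0.0
[335 167  21  16 186] [344. 173.]
[327 176   5   6  29] [329. 178.]
[192 205  18  27 254] [201. 217.]
[ 241  240   31  116 1415] [260. 291.]
[ 141  245  108  175 3366] [183. 299.]
[137 277   7  40 105] [140. 297.]
[ 250  352  136   68 2903] [310. 385.]
[270 373   6  15  56] [272. 379.]
[274 406   7  14  55] [277. 414.]
top face px [337.1 179.5]
top face px [335.7 167.1]
top face px [352.4 178.1]
top face px [350.9 165.7]
bright 180 336 351 167 179
```

```bash
python3 -c "
from rig import *
print(sign_off())"
```

```text
the job is handed in; nothing more can be done
None
```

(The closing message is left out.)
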